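# Load the cap feeder

### The job

Refill the spring-loaded cap feeder with both cap cassettes, one at a time: set a cassette level in the mouth of the column, press it down until both orange catches snap over it and it stays down by itself when let go, then load the second on top of it in the same way. Press with feeling: the catch height differs from feeder to feeder, and a cassette must not be rammed hard onto the stops at the bottom. Leave the tube rack, label roll and cup where they are.

Things in the scene. Friction and masses are not known exactly. Their poses are not given: they have to be found in the camera images.
- feeder: cap feeder, fixed. Grey base 120 (x) x 190 (y) x 8 mm; origin at the centre of its underside on the desk, z up. On this axis an upright column, 53 (x) x 65 (y) mm inside. Blue y walls 110 mm high wrap 8 mm round each corner; the clear x walls are 87 mm high, 5 mm thick, leaving 49 mm wide finger gaps above. Grey catch housings at y = +-40 to 72 mm, |x| under 22, up to 110 mm high
- feeder_mouth (a point): centre of the column's mouth, 110 mm above the desk, at the top of the straight blue walls (a flared lip rises 8 mm more); axes as the feeder's
- plate_rest (a point): centre of the top of the yellow spring plate in the column when unloaded, 95 mm above the desk (a fixed point: it does not follow the plate). Pushing the plate takes about 3 N at first and 0.15 N more per mm: about 7 to 11 N with the first cassette at the catches, 10 to 14 N with the second, plus a few N to force the catches aside
- catch_mid (a point): fixed point on the column's axis, 77 mm above the desk: MIDDLE of the range of the catches. Two orange catches, sloped on top, 12 mm tall, stand 5.5 mm into the column in the middle of its y walls. A cassette pushed past springs them aside; then they snap over its top edges. Their holding underside is 68 to 86 mm above the desk, different each time and not measured
- stops_mid (a point): fixed point on the axis, 34 mm above the desk: middle of the range of two hard rubber stops, always 43 mm below the catches' underside. The first cassette may go 23 mm past latching (top down to 64 mm above the desk is safe); the second only 3 mm, then the stack lands on the stops and force rises sharply past 18 N (about 12 N per mm). Press slowly, stop at about 20 N; over 30 N between cassette and feeder is ramming
- cassette_a_center (a point): white plastic cassette with six red screw caps flush in its flat top: a solid block 50 (its x) x 62 (its y) x 20 mm tall, about 60 g. The point is its centre, half-way up, z up; lies flat on the desk at the start. Fits the feeder only with its 50 mm side along the feeder's x, either way round. The two cassettes are alike; either may go first
- cassette_b_center (a point): white plastic cassette with six red screw caps flush in its flat top: a solid block 50 (its x) x 62 (its y) x 20 mm tall, about 60 g. The point is its centre, half-way up, z up; lies flat on the desk at the start. Fits the feeder only with its 50 mm side along the feeder's x, either way round. The two cassettes are alike; either may go first
- tube_rack: bystander: white rack of red-capped tubes, 75 (x) x 130 (y) x 97 mm tall, origin under its centre
- label_roll: bystander: roll of white labels lying flat, 80 mm across, 30 mm tall, origin under its centre
- cap_cup: bystander: small blue cup, 60 mm across, 50 mm tall, origin under its centre
Mind the look-alikes: they are no part of the job. There is more than one size of the feeder; the one meant has the size given above.

How it is judged:
By the outcome, as a careful person would: the job done as asked, in the order asked, and still so for the second after the job is handed in, with the robot touching nothing.
It also fails if it takes over 72 s, if anything falls off the work surface, if the arm or the gripper's body presses on something with over 40 N, if the wrist force passes 120 N, or if a joint passes its speed limit or range.

### The arm

A 6-joint arm with a two-finger parallel gripper is mounted at the origin on the work surface. World frame = base frame: x ahead of the robot, y to its left, z up, the work surface at z = 0. Lengths are in m, angles in rad, forces in N, time in s.
With the tool pointing down it reaches from about 0.4 to 0.925 m from the base axis. Payload 3.4 kg.
Tool frame: the origin (TCP) lies on the centre line of the jaws, within the pads' length; the fingertips stand 22 mm ahead of it and the grasp point (between the pads) lies 3 mm ahead of it; z points along the fingers, y is the line along which they close (so a half turn about z gives the same grasp; the last joint's range is limited). The gripper opens to 85 mm and grips with 20 to 120 N. Pads are 22 mm wide; open, the fingers measure 114 mm over their backs; the gripper's body (76 mm by 85 mm) begins 54 mm behind the grasp point. The pads swing forward as they close: fully open they stand 13 mm farther back than shut.
Start: joints at [1.06, 0.307, 1.506, -0, 1.328, -0.073], TCP at [0.244, 0.521, 0.219] pointing down, gripper open.
Joint ranges: [-3.12, 3.12], [-1.05, 2.28], [0.14, 2.33], [-1.42, 4.57], [0.1, 2.73], [-2.68, 2.68]. Speed limits (rad/s): [2.57, 2.57, 3.14, 3.14, 3.14, 3.14].

### API

Orientations are given as a unit quaternion [w, x, y, z].
In Python, from workcell import telemetry, read_camera, get_calibration, ctrl gives the robot as it stands.
- The arm moves only by the tool step_arm, never from a script. Its argument "steps" is a list of rows, each a list of 7 numbers: the shift along the world's x, y, z each as a share of 0.2 m, from -1 to 1, then the turn, a rotation vector about the world's x, y, z each as a share of 45 degrees, from -1 to 1, then the closure, from 0 (fully open) to 1 (shut). A call has 1 to 12 rows; each row is the pose to reach, as a shift and turn from the pose commanded when the call began; what a row does not reach only later rows make up. A row lasts 1/10 s, in which the tool goes at most 50 mm and 8.59 degrees, less where a joint would pass 70% of its speed; a pose out of reach is approached as far as the arm can. A call with a number of a shift or a turn outside -1 to 1 is refused whole. A call with a gripper value outside its range is refused whole. The fingers move at their own pace and stop on an object; the grip force is fixed at half the most. Time passes only in rows, so rows that repeat a pose let the fingers close. It gives the time, the measured TCP pose, the force, the opening and the grip force at its end, in the units of the state.
- telemetry.get_obs(): the state, without advancing time (a new reading comes with each control period).
- read_camera(name): name is "scene" or "top"; returns the picture (400x640x3 uint8, red, green, blue); there is no depth.
- get_calibration(name): a dict with "intrinsics" (3x3 intrinsics, pixels), "cam_to_world" (4x4, takes a point from camera to world coordinates). Camera axes: x right, y down, z forward; pixel columns grow to the right and rows downward; lengths in m; the calibration is good to about 2 mm. A picture is of the moment at which its call begins. get_calibration takes no time and is no camera call.
- ctrl.hand_in(): hands the job in; it is judged then, once.
The state is a dict: "time": time; "q": joint angles; "dq": joint speeds; "joint_torque": joint torques, N m; "ee_pos": TCP position; "orientation": TCP orientation; "force": force on the tool from outside, world axes, zero at the start; "torque": the same for the moment, N m; "gripper_width": finger opening in m; "gripper_force": force on a finger pad.
Only numpy, scipy, OpenCV 4.12 (cv2) and the standard library are available. Lean on these libraries where they do the work, as an engineer would, in place of code of your own. Each camera call takes 0.05 s, during which the arm holds its last target. There are 200 camera calls.

## Working session

There is one attempt and no reset: what is moved stays moved. The work goes in short steps, Python scripts to look and compute and a tool call to move; the robot and the scene stay as the last step left them, time stands still between calls to the robot, and variables do not carry over. Pictures are saved under pics/ and viewed, at most 10 in all, crops included, and the job is handed in when it is done.

Besides the shell and the picture viewer there is one more tool, called after "Request:" as name(argument=value, ...), one argument or row to a line, values as JSON. step_arm: Moves the arm, as the interface text tells. Shift numbers are shares of 0.2 m and turn numbers shares of 45 degrees, none past 1 either way. Its arguments: {"type":"object","properties":{"steps":{"type":"array","items":{"type":"array","items":{"type":"number","minimum":-1,"maximum":1}}}},"required":["steps"]}

```bash
mkdir -p pics; python3 - <<'E'
from workcell import telemetry, read_camera, get_calibration
import cv2,numpy as np
for n in("scene","top"):
    im=read_camera(n); cv2.imwrite(f"pics/{n}0.png",im[:,:,::-1])
    c=get_calibration(n); print(n,np.round(c["intrinsics"],1).tolist(),np.round(c["cam_to_world"],3).tolist())
o=telemetry.get_obs(); print(o)
E
```

```text
scene [[442.7, 0.0, 322.4], [0.0, 442.7, 199.8], [0.0, 0.0, 1.0]] [[-0.265, 0.641, -0.72, 1.302], [0.964, 0.185, -0.189, 0.199], [0.012, -0.745, -0.667, 0.761], [0.0, 0.0, 0.0, 1.0]]
top [[370.8, 0.0, 318.0], [0.0, 370.8, 201.7], [0.0, 0.0, 1.0]] [[0.002, -0.996, 0.094, 0.487], [-1.0, -0.004, -0.025, 0.015], [0.026, -0.094, -0.995, 0.971], [0.0, 0.0, 0.0, 1.0]]
{'time': 0.1, 'q': array([ 1.05950016e+00,  3.07520345e-01,  1.50751824e+00, -4.44667353e-06,
        1.32838019e+00, -7.34940778e-02]), 'dq': array([-0.00107935, -0.00083571, -0.00482306, -0.00077481,  0.00169714,
       -0.00063143]), 'joint_torque': array([ 1.71533929e-04, -4.58527529e+01, -2.52608085e+01, -3.62434666e-04,
        5.49833247e-03, -4.04585899e-05]), 'ee_pos': array([0.24348467, 0.52021218, 0.21826971]), 'orientation': array([-2.61119774e-04,  2.17156411e-01,  9.76136394e-01, -8.74927171e-04]), 'force': array([ 0.15506004, -0.18995707,  0.54950327]), 'torque': array([-0.0437647 ,  0.02645015,  0.02710716]), 'gripper_force': 0.0, 'gripper_width': 0.08541614434335215}
```

View pics/top0.png

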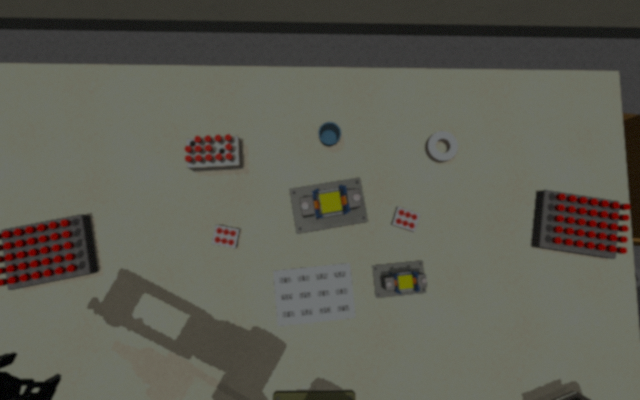

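View pics/scene0.png

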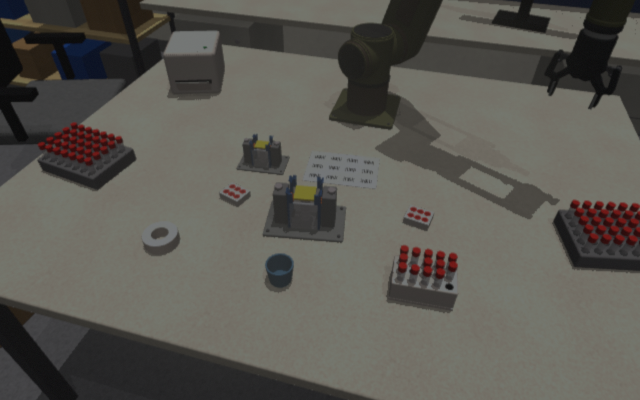

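Top view: two feeders, a large one at (330,204) and a small one at (400,280). The 190 mm base should span about 73 px, which fits the large one (~75 px; the small one is ~52 px). The cassettes are at (227,236) and (406,218), with the rack at (213,152), the cup at (330,133) and the roll at (442,147). I'll confirm in an enlarged crop.

```bash
python3 - <<'E'
import cv2,numpy as np
im=cv2.imread("pics/top0.png")
a=im[170:245,280:380]; b=im[215:257,206:250]; c=im[198:240,384:428]
f=lambda x,s:cv2.convertScaleAbs(cv2.resize(x,None,fx=s,fy=s,interpolation=cv2.INTER_CUBIC),alpha=1.5)
out=np.zeros((590,800,3),np.uint8)
A=f(a,5); out[:375,:500]=A
B=f(b,6.8);C=f(c,6.8); print(B.shape)
out[:B.shape[0],501:501+B.shape[1]]=B; out[290:290+C.shape[0],501:501+C.shape[1]]=C
cv2.imwrite("pics/crop1.png",out)
# segment cassettes: top-face (white or red, bright) vs desk
for n,x in(("b",b),("c",c)): print(n,x[2,2],x[21,21],x[21,10])
E
```

```text
(286, 299, 3)
b [ 98 111 109] [108 108 111] [ 86  88 108]
c [ 98 113 111] [101 100 108] [91 92 94]
```

View pics/crop1.png

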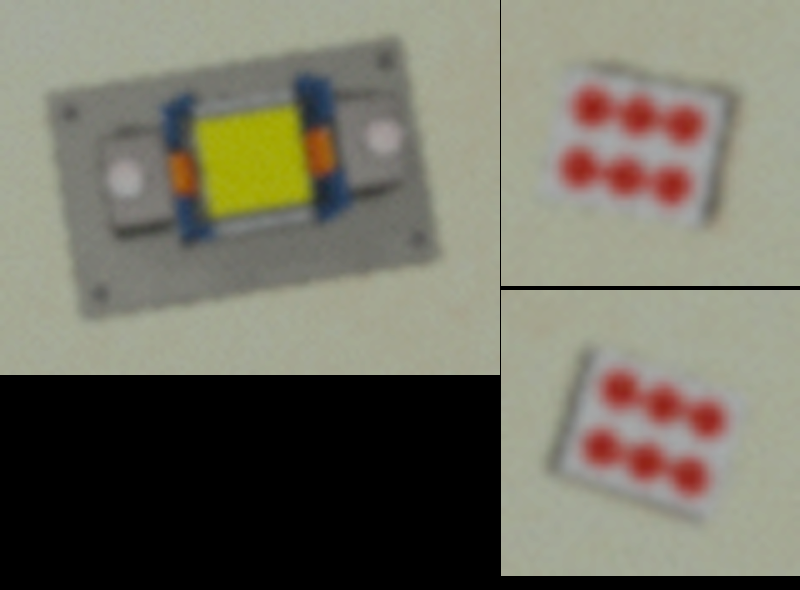

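The crop confirms it: the large feeder (orange catches, ~75 px base) is the one meant, and both cassettes are clean 3x2-cap blocks. Next I'll turn the pixels into world poses.

```bash
cat > h.py <<'E'
import cv2,numpy as np
from workcell import get_calibration
def ray(n,uv,z):
    c=get_calibration(n);T=np.array(c["cam_to_world"]);K=np.array(c["intrinsics"])
    uv=np.atleast_2d(np.array(uv,float));d=np.c_[uv,np.ones(len(uv))]@np.linalg.inv(K).T@T[:3,:3].T
    return (T[:3,3]+d*((z-T[2,3])/d[:,2:]))[:,:2]
def proj(n,p):
    c=get_calibration(n);T=np.linalg.inv(c["cam_to_world"]);K=np.array(c["intrinsics"])
    p=np.atleast_2d(p)@T[:3,:3].T+T[:3,3];q=p@K.T;return q[:,:2]/q[:,2:]
def red(im): # bgr
    i=im.astype(int);return ((i[:,:,2]-np.maximum(i[:,:,1],i[:,:,0]))>25)
def yellow(im):
    i=im.astype(int);return (np.minimum(i[:,:,2],i[:,:,1])-i[:,:,0])>60
def blob(m,box):
    x0,y0,x1,y1=box;ys,xs=np.nonzero(m[y0:y1,x0:x1]);return np.c_[xs+x0,ys+y0].astype(float)
def caps(n,im,box,z=0.02):
    p=ray(n,blob(red(im),box),z).astype(np.float32)
    c=p.mean(0);r=cv2.minAreaRect(p*1000);b=cv2.boxPoints(r)
    e=[b[1]-b[0],b[2]-b[1]];l=max(e,key=np.linalg.norm)
    return c,np.linalg.norm(e,axis=1),np.degrees(np.arctan2(l[1],l[0]))%180
E
python3 - <<'E'
from h import *
t=cv2.imread("pics/top0.png");s=cv2.imread("pics/scene0.png")
print("A",caps("top",t,(206,215,250,257)),caps("scene",s,(400,200,440,232)))
print("B",caps("top",t,(384,198,428,240)),caps("scene",s,(215,178,255,208)))
cr=np.array([(50,93),(400,38),(440,260),(85,320)]);uv=(cr+.5)/5-.5+[280,170]
w=ray("top",uv,.008);print("base top",w.round(4).tolist(),w.mean(0))
for i in range(4):e=w[(i+1)%4]-w[i];print(np.linalg.norm(e),np.degrees(np.arctan2(e[1],e[0])))
print("plate",ray("top",blob(yellow(t),(300,180,360,225)),.095).mean(0),ray("scene",blob(yellow(s),(285,175,325,208)),.095).mean(0))
hs=(np.array([(125,180),(383,138)])+.5)/5-.5+[280,170];w=ray("top",hs,.11);print("housing",w,w.mean(0))
E
```

```text
A (array([0.4879212 , 0.22722869], dtype=float32), array([36.84435 , 49.239204], dtype=float32), np.float32(80.66067)) (array([0.48570886, 0.22731368], dtype=float32), array([39.538937, 50.40738 ], dtype=float32), np.float32(79.868774))
B (array([ 0.53360635, -0.23700865], dtype=float32), array([37.84941 , 50.072556], dtype=float32), np.float32(71.692924)) (array([ 0.5311188 , -0.23713708], dtype=float32), array([37.900658, 50.39098 ], dtype=float32), np.float32(70.87429))
base top [[0.6126, 0.0646], [0.6427, -0.1192], [0.5259, -0.1391], [0.4944, 0.0455]] [ 0.56888186 -0.0370537 ]
0.18625769777483708 -80.6977406103306
0.11849578876526146 -170.3505622150236
0.18723498520278037 99.67993013804598
0.11972805422893239 9.180128661525648
plate [ 0.56926715 -0.03679892] [ 0.56883361 -0.0373387 ]
housing [[ 0.55855956  0.02407085]
 [ 0.57875104 -0.09662081]] [ 0.5686553  -0.03627498]
```

```bash
python3 - <<'E'
import cv2,numpy as np
im=cv2.imread("pics/scene0.png")[165:245,255:355]
cv2.imwrite("pics/crop2.png",cv2.convertScaleAbs(cv2.resize(im,None,fx=7,fy=7,interpolation=cv2.INTER_CUBIC),alpha=1.5))
E
```

```text
(no output)
```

View pics/crop2.png

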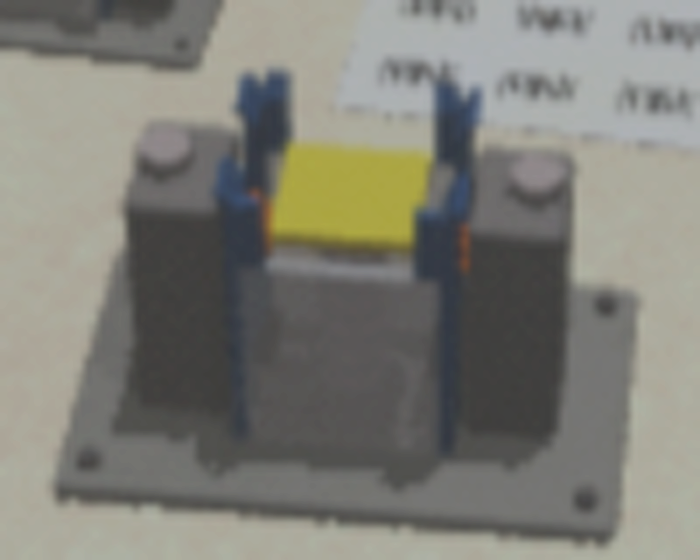

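Feeder pose is (0.569, -0.037) with yaw about 9.5°. Cassette A is at (0.487, 0.227) with x axis at -9.7°, and B at (0.5325, -0.237) with x axis at -18.7°. I'll move over A.

Request:
step_arm(
  steps=[
    [0.6, -0.735, 0, 0, 0, -0.83, 0],
    [0.6, -0.735, 0, 0, 0, -0.83, 0],
    [0.6, -0.735, 0, 0, 0, -0.83, 0],
    [0.6, -0.735, 0, 0, 0, -0.83, 0],
    [0.6, -0.735, 0, 0, 0, -0.83, 0],
    [0.6, -0.735, 0, 0, 0, -0.83, 0],
  ],
)

```text
time: 0.7
ee_pos: [0.3644, 0.3725, 0.2188]
orientation: [-0.0, 0.519, 0.854, -0.0]
force: [-0.2, 0.1, -0.0]
gripper_width: 0.0854
gripper_force: 0.0
```

Request:
step_arm(
  steps=[
    [0.615, -0.735, -0.595, 0, 0, -0.828, 0],
    [0.615, -0.735, -0.595, 0, 0, -0.828, 0],
    [0.615, -0.735, -0.595, 0, 0, -0.828, 0],
    [0.615, -0.735, -0.595, 0, 0, -0.828, 0],
    [0.615, -0.735, -0.595, 0, 0, -0.828, 0],
    [0.615, -0.735, -0.595, 0, 0, -0.828, 0],
    [0.615, -0.735, -0.595, 0, 0, -0.828, 0],
    [0.615, -0.735, -0.595, 0, 0, -0.828, 0],
  ],
)

```text
time: 1.5
ee_pos: [0.4864, 0.2281, 0.1007]
orientation: [-0.0, 0.763, 0.646, 0.0]
force: [0.1, 0.3, -0.4]
gripper_width: 0.0854
gripper_force: 0.0
```

Request:
step_arm(
  steps=[
    [0, 0, -0.2, 0, 0, 0, 0],
    [0, 0, -0.36, 0, 0, 0, 0],
    [0, 0, -0.36, 0, 0, 0, 0],
    [0, 0, -0.36, 0, 0, 0, 0.3],
    [0, 0, -0.36, 0, 0, 0, 1],
    [0, 0, -0.36, 0, 0, 0, 1],
    [0, 0, -0.36, 0, 0, 0, 1],
    [0, 0, -0.36, 0, 0, 0, 1],
    [0, 0, -0.36, 0, 0, 0, 1],
    [0, 0, -0.36, 0, 0, 0, 1],
    [0, 0, -0.36, 0, 0, 0, 1],
    [0, 0, -0.36, 0, 0, 0, 1],
  ],
)

```text
time: 2.7
ee_pos: [0.4868, 0.2267, 0.028]
orientation: [-0.0, 0.764, 0.645, -0.0]
force: [0.7, -0.2, -0.3]
gripper_width: -0.0001
gripper_force: 0.0
```

```bash
python3 - <<'E'
from h import *
from workcell import read_camera
s=read_camera("scene")[:,:,::-1];t=read_camera("top")[:,:,::-1]
cv2.imwrite("pics/top1.png",t)
f=lambda x,s:cv2.convertScaleAbs(cv2.resize(x,None,fx=s,fy=s,interpolation=cv2.INTER_CUBIC),alpha=1.5)
cv2.imwrite("pics/c3.png",np.hstack([f(s[150:240,370:470],4),f(t[180:270,180:280],4)]))
E
```

```text
(no output)
```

View pics/c3.png

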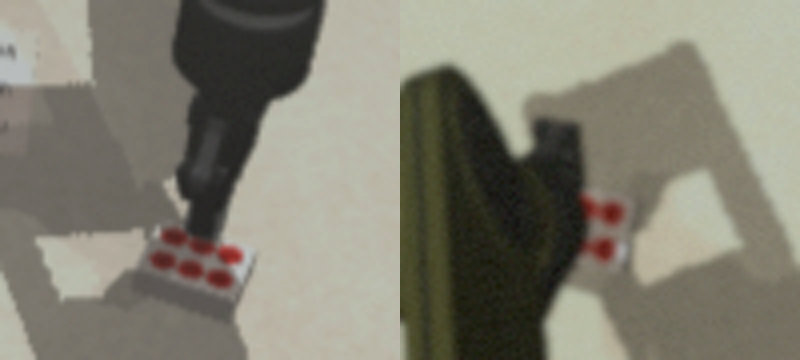

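```bash
python3 - <<'E'
from h import *
from workcell import read_camera
s=read_camera("scene")[:,:,::-1].copy();o=cv2.imread("pics/scene0.png")
for im in(o,s):
    print(caps("scene",im,(400,195,440,235)))
    m=red(im).astype(np.uint8); m[:195]=0;m[235:]=0;m[:,:400]=0;m[:,440:]=0
    front=blob(m>0,(400,195,440,235)); print(front.min(0),front.max(0),len(front))
d=cv2.absdiff(o,s)
print(proj("scene",[[.487,.227,.02],[.487,.227,.006],[.512,.227,.0]]))
E
```

```text
(array([0.48570886, 0.22731368], dtype=float32), array([39.538937, 50.40738 ], dtype=float32), np.float32(79.868774))
[407. 207.] [430. 221.] 159
(array([0.4862221, 0.2292559], dtype=float32), array([38.40271 , 50.093018], dtype=float32), np.float32(84.84082))
[408. 208.] [430. 221.] 118
[[418.59623167 214.25056965]
 [417.6989722  218.37770033]
 [416.18230911 227.08608469]]
```

The gripper shut on nothing. The cassette still lies at (418,214) in the scene view, with the shut fingertips apparently just above or behind its rear cap row. I'll lift, open and look.

Request:
step_arm(
  steps=[
    [0, 0, 0.1, 0, 0, 0, 1],
    [0, 0, 0.2, 0, 0, 0, 1],
    [0, 0, 0.2, 0, 0, 0, 1],
  ],
)

```text
time: 3.15
ee_pos: [0.4888, 0.2276, 0.0703]
orientation: [0.001, 0.764, 0.645, 0.002]
force: [0.0, -0.2, -0.6]
gripper_width: 0.0005
gripper_force: 0.0
```

```bash
python3 - <<'E'
from h import *
from workcell import read_camera,telemetry
s=read_camera("scene")[:,:,::-1].copy();t=read_camera("top")[:,:,::-1].copy()
cv2.imwrite("pics/s2.png",s);cv2.imwrite("pics/t2.png",t)
p=telemetry.get_obs()["ee_pos"];print(p)
for dz,c in((0,(0,255,0)),(-.022,(255,0,255))):
    for u in proj("scene",[p+[0,0,dz]]): cv2.circle(s,tuple(np.round(u).astype(int)),1,c,-1)
f=lambda x,s:cv2.convertScaleAbs(cv2.resize(x,None,fx=s,fy=s,interpolation=cv2.INTER_CUBIC),alpha=1.5)
cv2.imwrite("pics/c4.png",f(s[140:240,370:470],6))
E
```

```text
[0.48702058 0.22688329 0.0682786 ]
```

View pics/c4.png

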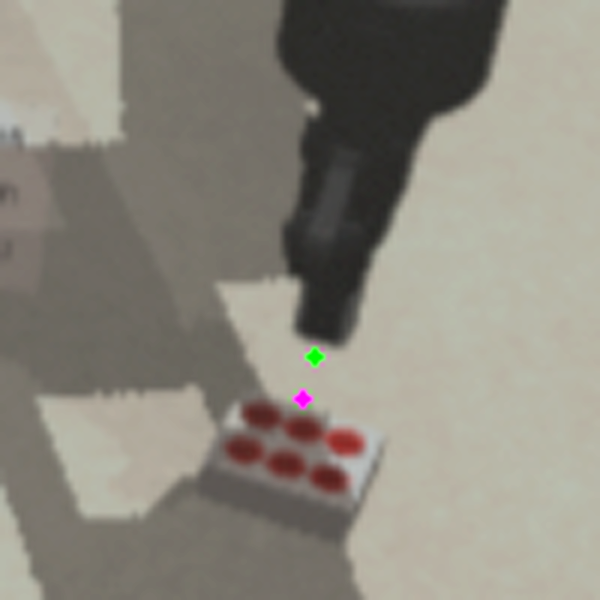

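```bash
python3 - <<'E'
from h import *
P0=np.array([.2435,.5202,.2183]);d=np.array([.4237,.9058,0])
for n in("scene","top"):
    print(n,"start tips",proj(n,[P0+s*.0425*d-[0,0,z] for s in(1,-1) for z in(.009,.022)]).round(1).tolist())
P=np.array([.487,.227,.0683])
for n in("scene","top"): print(n,"now tip z-.022, tcp, body",proj(n,[P-[0,0,.022],P,P+[0,0,.051]]).round(1).tolist())
s0=cv2.imread("pics/scene0.png");t=cv2.imread("pics/t2.png");s=cv2.imread("pics/s2.png")
f=lambda x,k:cv2.convertScaleAbs(cv2.resize(x,None,fx=k,fy=k,interpolation=cv2.INTER_CUBIC),alpha=1.8)
cv2.imwrite("pics/c5.png",np.hstack([f(s0[40:140,520:640],3.3),f(t[170:270,160:280],3.3)]))
E
```

```text
scene start tips [[582.1, 120.1], [579.9, 124.8], [546.1, 107.9], [544.3, 112.5]]
top start tips [[29.1, 352.1], [34.0, 350.1], [68.0, 371.0], [72.2, 368.6]]
scene now tip z-.022, tcp, body [[420.3, 206.3], [421.8, 199.4], [425.4, 182.8]]
top now tip z-.022, tcp, body [[222.5, 236.3], [220.3, 236.3], [215.0, 236.3]]
```

View pics/c5.png

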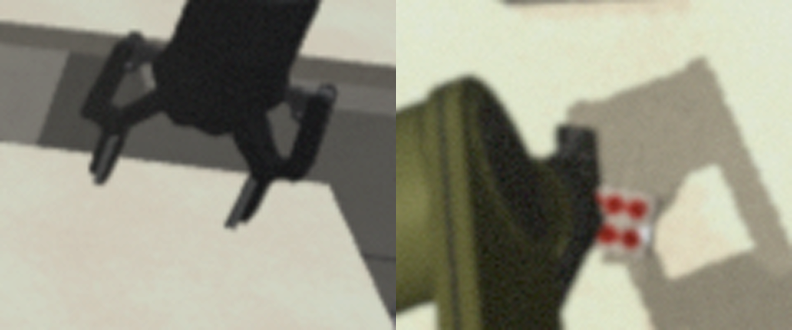

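Both views show the fingertips about 30 mm higher than the stated geometry: start tips at (550,95) and (590,108) against an expected (546,108) and (582,120), and shut tips at (424,197) against (420,206). So the tips sit about 10 mm behind the reported TCP, not 22 mm ahead. I'll trust the pictures and go lower, in checked stages.

Request:
step_arm(
  steps=[
    [0, 0, 0, 0, 0, 0, 0],
    [0, 0, 0, 0, 0, 0, 0],
    [0, 0, 0, 0, 0, 0, 0],
    [0, 0, 0, 0, 0, 0, 0],
    [0, 0, -0.15, 0, 0, 0, 0],
    [0, 0, -0.3, 0, 0, 0, 0],
    [0, 0, -0.32, 0, 0, 0, 0],
    [0, 0, -0.33, 0, 0, 0, 0],
  ],
)

```text
time: 4.05
ee_pos: [0.4861, 0.2265, 0.0014]
orientation: [-0.0, 0.764, 0.645, -0.001]
force: [0.2, 0.9, -0.3]
gripper_width: 0.0853
gripper_force: 0.0
```

Request:
step_arm(
  steps=[
    [0, 0, -0.02, 0, 0, 0, 0],
    [0, 0, -0.03, 0, 0, 0, 0],
    [0, 0, -0.04, 0, 0, 0, 0],
    [0, 0, -0.04, 0, 0, 0, 0],
  ],
)

```text
time: 4.45
ee_pos: [0.4871, 0.2269, -0.0055]
orientation: [0.0, 0.764, 0.645, 0.0]
force: [0.4, -0.0, -0.5]
gripper_width: 0.0853
gripper_force: 0.0
```

Request:
step_arm(
  steps=[
    [0, 0, 0, 0, 0, 0, 1],
    [0, 0, 0, 0, 0, 0, 1],
    [0, 0, 0, 0, 0, 0, 1],
    [0, 0, 0, 0, 0, 0, 1],
    [0, 0, 0, 0, 0, 0, 1],
    [0, 0, 0, 0, 0, 0, 1],
    [0, 0, 0, 0, 0, 0, 1],
  ],
)

```text
time: 5.15
ee_pos: [0.4871, 0.2269, -0.0053]
orientation: [0.0, 0.764, 0.645, 0.0]
force: [-1.0, 0.3, 5.2]
gripper_width: 0.0484
gripper_force: 62.4
```

Gripped (48 mm, 62 N). Lifting and carrying it to the feeder.

Request:
step_arm(
  steps=[
    [0, 0, 0.05, 0, 0, 0, 1],
    [0, 0, 0.15, 0, 0, 0, 1],
    [0, 0, 0.3, 0, 0, 0, 1],
    [0, 0, 0.45, 0, 0, 0, 1],
    [0, 0, 0.6, 0, 0, 0, 1],
    [0, 0, 0.75, 0, 0, 0, 1],
    [0, 0, 0.75, 0, 0, 0, 1],
    [0, 0, 0.75, 0, 0, 0, 1],
  ],
)

```text
time: 5.95
ee_pos: [0.487, 0.2268, 0.145]
orientation: [0.0, 0.764, 0.645, 0.001]
force: [0.2, -0.3, -1.1]
gripper_width: 0.0484
gripper_force: 62.1
```

Request:
step_arm(
  steps=[
    [0.04, -0.1, 0, 0, 0, 0.04, 1],
    [0.1, -0.25, 0, 0, 0, 0.1, 1],
    [0.17, -0.42, 0, 0, 0, 0.18, 1],
    [0.25, -0.6, 0, 0, 0, 0.26, 1],
    [0.33, -0.78, 0, 0, 0, 0.33, 1],
    [0.38, -0.92, 0, 0, 0, 0.4, 1],
    [0.41, -1, 0, 0, 0, 0.427, 1],
    [0.41, -1, 0, 0, 0, 0.427, 1],
  ],
)

```text
time: 6.75
ee_pos: [0.5685, 0.0244, 0.1422]
orientation: [-0.001, 0.647, 0.762, -0.001]
force: [-0.4, 0.1, -0.9]
gripper_width: 0.0483
gripper_force: 62.1
```

Request:
step_arm(
  steps=[
    [0, -0.1, 0, 0, 0, 0, 1],
    [0, -0.25, 0, 0, 0, 0, 1],
    [0, -0.32, 0, 0, 0, 0, 1],
    [0, -0.32, 0, 0, 0, 0, 1],
    [0, -0.32, 0, 0, 0, 0, 1],
  ],
)

```text
time: 7.25
ee_pos: [0.5682, -0.0363, 0.1436]
orientation: [-0.001, 0.646, 0.763, 0.0]
force: [0.3, 1.6, 0.2]
gripper_width: 0.0484
gripper_force: 62.1
```

```bash
python3 - <<'E'
from h import *
from workcell import read_camera,telemetry
s=read_camera("scene")[:,:,::-1].copy();t=read_camera("top")[:,:,::-1].copy()
cv2.imwrite("pics/s3.png",s);cv2.imwrite("pics/t3.png",t)
o=telemetry.get_obs();print(o["ee_pos"],o["force"])
for z in(.165,.17,.175): print(z,caps("scene",s,(270,120,345,200),z))
R=np.deg2rad(9.5);ex=np.array([np.cos(R),np.sin(R)]);ey=np.array([-ex[1],ex[0]]);c=np.array([.569,-.037])
for b,k,h in((20,-25,31),):
  pass
pts=[np.r_[c+ex*a*.0265+ey*b*.0325,.118] for a,b in((1,1),(1,-1),(-1,-1),(-1,1))]
u=np.round(proj("scene",pts)*8).astype(int)
cv2.polylines(s,[u.reshape(-1,1,2)],True,(0,255,0),1,shift=3)
f=lambda x,k:cv2.convertScaleAbs(cv2.resize(x,None,fx=k,fy=k,interpolation=cv2.INTER_CUBIC),alpha=1.6)
cv2.imwrite("pics/c6.png",f(s[110:210,250:360],7))
E
```

```text
[ 0.56847008 -0.03592502  0.14387213] [-0.59287228  0.35071237 -1.3715282 ]
0.165 (array([ 0.55995023, -0.02413014], dtype=float32), array([48.72201, 36.50901], dtype=float32), np.float32(99.022705))
0.17 (array([ 0.5661695 , -0.02226282], dtype=float32), array([48.313595, 36.20298 ], dtype=float32), np.float32(99.022804))
0.175 (array([ 0.57238877, -0.02039549], dtype=float32), array([47.905144, 35.896942], dtype=float32), np.float32(99.02277))
```

View pics/c6.png

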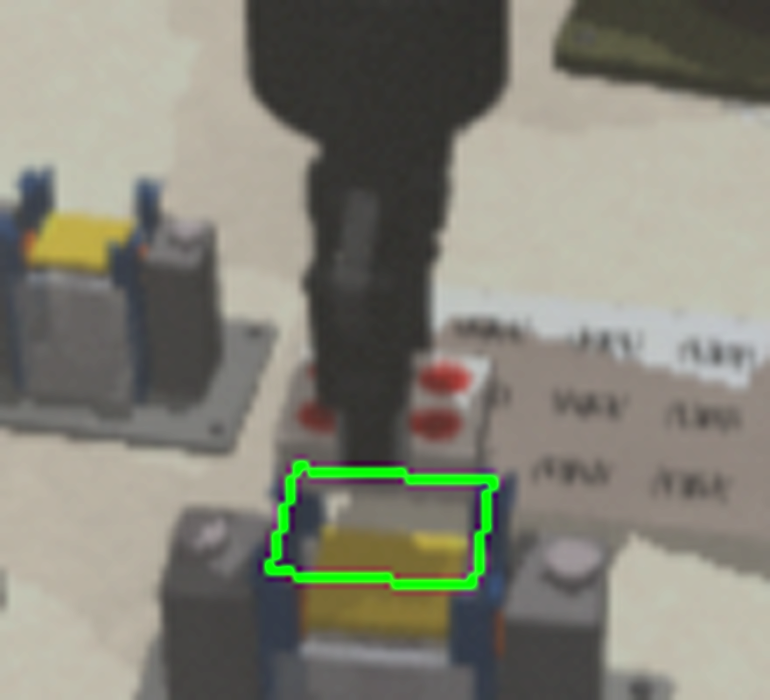

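```bash
python3 - <<'E'
from h import *
R=np.deg2rad(9.5);ex=np.array([np.cos(R),np.sin(R)]);ey=np.array([-ex[1],ex[0]])
s=cv2.imread("pics/s3.png");m=red(s).astype(np.uint8);m[:150]=0;m[185:]=0;m[:,:280]=0;m[:,330:]=0
n,l,st,ce=cv2.connectedComponentsWithStats(m)
for i in range(1,n):print(st[i],ce[i].round(1))
uv=(np.array([(318,415),(435,423),(445,380)])+.5)/7-.5+[250,110]
# front face top corners / bottom corners approx
for z in(.165,.169): 
    w=ray("scene",uv,z);print(w.round(4).tolist(),"mid front",(w[0]+w[1])/2, "centre",(w[0]+w[1])/2-ex*.011, "dir",np.degrees(np.arctan2(*(w[1]-w[0])[::-1])),np.linalg.norm(w[1]-w[0]),np.linalg.norm(w[2]-w[1]))
m=red(s)
E
```

```text
[310 162   7   4  25] [313.1 163.6]
[293 168   3   3   5] [293.8 169.2]
[309 169   7   4  21] [311.8 170.2]
[[0.5766, -0.055], [0.5702, -0.0187], [0.5481, -0.0219]] mid front [ 0.57339751 -0.0368697 ] centre [ 0.56254837 -0.03868523] dir 99.91376076974896 0.03679059940885719 0.022314592944654047
[[0.5814, -0.0533], [0.5751, -0.0173], [0.5532, -0.0205]] mid front [ 0.57828275 -0.03529041] centre [ 0.56743361 -0.03710593] dir 99.91376076974915 0.036543865708525664 0.022164941615861012
```

Holding level. The cassette centre is about (0.5675, -0.037) at yaw 9.9°, which fits the mouth to about 1 mm. Lowering with force checks.

Request:
step_arm(
  steps=[
    [0.003, 0, -0.07, 0, 0, 0, 1],
    [0.003, 0, -0.13, 0, 0, 0, 1],
    [0.003, 0, -0.16, 0, 0, 0, 1],
    [0.003, 0, -0.17, 0, 0, 0, 1],
    [0.003, 0, -0.18, 0, 0, 0, 1],
    [0.003, 0, -0.19, 0, 0, 0, 1],
    [0.003, 0, -0.19, 0, 0, 0, 1],
  ],
)

```text
time: 8.05
ee_pos: [0.5695, -0.0373, 0.1062]
orientation: [0.0, 0.646, 0.763, 0.0]
force: [0.9, 0.7, -0.8]
gripper_width: 0.0479
gripper_force: 62.1
```

Request:
step_arm(
  steps=[
    [0, 0, -0.005, 0, 0, 0, 1],
    [0, 0, -0.01, 0, 0, 0, 1],
    [0, 0, -0.015, 0, 0, 0, 1],
    [0, 0, -0.02, 0, 0, 0, 1],
    [0, 0, -0.02, 0, 0, 0, 1],
  ],
)

```text
time: 8.55
ee_pos: [0.5693, -0.0372, 0.102]
orientation: [-0.0, 0.646, 0.763, -0.0]
force: [-0.9, -0.1, -0.4]
gripper_width: 0.0489
gripper_force: 62.1
```

Request:
step_arm(
  steps=[
    [0, 0, -0.008, 0, 0, 0, 1],
    [0, 0, -0.016, 0, 0, 0, 1],
    [0, 0, -0.024, 0, 0, 0, 1],
    [0, 0, -0.032, 0, 0, 0, 1],
    [0, 0, -0.04, 0, 0, 0, 1],
    [0, 0, -0.04, 0, 0, 0, 1],
  ],
)

```text
time: 9.15
ee_pos: [0.5692, -0.0372, 0.0938]
orientation: [-0.0, 0.646, 0.763, -0.0]
force: [0.1, -0.2, -0.8]
gripper_width: 0.0487
gripper_force: 62.1
```

Request:
step_arm(
  steps=[
    [0, 0, -0.008, 0, 0, 0, 1],
    [0, 0, -0.016, 0, 0, 0, 1],
    [0, 0, -0.02, 0, 0, 0, 1],
    [0, 0, -0.02, 0, 0, 0, 1],
  ],
)

```text
time: 9.55
ee_pos: [0.5693, -0.0372, 0.0899]
orientation: [-0.0, 0.646, 0.763, -0.0]
force: [-0.5, -0.1, -1.3]
gripper_width: 0.0482
gripper_force: 62.1
```

Request:
step_arm(
  steps=[
    [0, 0, -0.008, 0, 0, 0, 1],
    [0, 0, -0.013, 0, 0, 0, 1],
    [0, 0, -0.013, 0, 0, 0, 1],
  ],
)

```text
time: 9.85
ee_pos: [0.5694, -0.0373, 0.0877]
orientation: [0.0, 0.646, 0.763, 0.0]
force: [-1.3, 0.6, 1.9]
gripper_width: 0.0482
gripper_force: 62.4
```

Seated on the plate (about +3 N). Release, lift, shut the fingers.

Request:
step_arm(
  steps=[
    [0, 0, 0, 0, 0, 0, 0],
    [0, 0, 0, 0, 0, 0, 0],
    [0, 0, 0, 0, 0, 0, 0],
    [0, 0, 0, 0, 0, 0, 0],
    [0, 0, 0, 0, 0, 0, 0],
    [0, 0, 0.1, 0, 0, 0, 0],
    [0, 0, 0.2, 0, 0, 0, 0],
    [0, 0, 0.25, 0, 0, 0, 0.5],
    [0, 0, 0.25, 0, 0, 0, 1],
  ],
)

```text
time: 10.75
ee_pos: [0.5707, -0.0374, 0.1391]
orientation: [0.002, 0.646, 0.763, 0.001]
force: [0.3, -0.0, -0.1]
gripper_width: 0.0592
gripper_force: 0.0
```

Request:
step_arm(
  steps=[
    [0, 0, 0, 0, 0, 0, 1],
    [0, 0, 0, 0, 0, 0, 1],
    [0, 0, 0, 0, 0, 0, 1],
    [0, 0, 0, 0, 0, 0, 1],
    [0, 0, 0, 0, 0, 0, 1],
    [0, 0, 0, 0, 0, 0, 1],
    [0, 0, -0.05, 0, 0, 0, 1],
    [0, 0, -0.07, 0, 0, 0, 1],
    [0, 0, -0.08, 0, 0, 0, 1],
  ],
)

```text
time: 11.65
ee_pos: [0.5686, -0.0371, 0.1204]
orientation: [-0.001, 0.646, 0.763, -0.001]
force: [-0.1, -0.8, -0.4]
gripper_width: 0.0
gripper_force: 0.0
```

Request:
step_arm(
  steps=[
    [0, 0, -0.01, 0, 0, 0, 1],
    [0, 0, -0.02, 0, 0, 0, 1],
    [0, 0, -0.03, 0, 0, 0, 1],
    [0, 0, -0.04, 0, 0, 0, 1],
    [0, 0, -0.05, 0, 0, 0, 1],
    [0, 0, -0.055, 0, 0, 0, 1],
    [0, 0, -0.055, 0, 0, 0, 1],
  ],
)

```text
time: 12.35
ee_pos: [0.5693, -0.0372, 0.1103]
orientation: [-0.0, 0.646, 0.763, -0.0]
force: [-0.1, 0.1, 0.5]
gripper_width: 0.0003
gripper_force: 0.0
```

```bash
python3 - <<'E'
from h import *
from workcell import read_camera,telemetry
s=read_camera("scene")[:,:,::-1].copy()
cv2.imwrite("pics/s4.png",s)
m=red(s).astype(np.uint8);m[:150]=0;m[225:]=0;m[:,:280]=0;m[:,:270]=0;m[:,340:]=0
n,l,st,ce=cv2.connectedComponentsWithStats(m)
for i in range(1,n):print(st[i],ce[i].round(1),ray("scene",ce[i],.115).round(4))
R=np.deg2rad(9.5);ex=np.array([np.cos(R),np.sin(R)]);ey=np.array([-ex[1],ex[0]]);c=np.array([.569,-.037])
print(proj("scene",[np.r_[c+ex*a+ey*b,.115] for a in(.011,-.011) for b in(-.018,0,.018)]).round(1).tolist())
print(telemetry.get_obs()["force"])
E
```

```text
[295 180   4   4   7] [296.3 182. ] [[ 0.5615 -0.0583]]
[310 181   7   5  27] [312.9 182.7] [[ 0.5535 -0.0212]]
[293 187   7   3  13] [296.2 188.2] [[ 0.5822 -0.0518]]
[301 188  14   4  40] [308.  189.2] [[ 0.5783 -0.0252]]
[[295.7, 188.2], [303.6, 188.8], [311.5, 189.4], [297.1, 182.0], [304.9, 182.6], [312.7, 183.2]]
[-0.35343887 -0.51609928 -0.72857303]
```

The cassette sits level at 115 mm: the caps match the projected pixels within about 0.5 px. Now pressing slowly.

Request:
step_arm(
  steps=[
    [0, 0, -0.005, 0, 0, 0, 1],
    [0, 0, -0.01, 0, 0, 0, 1],
    [0, 0, -0.015, 0, 0, 0, 1],
    [0, 0, -0.02, 0, 0, 0, 1],
    [0, 0, -0.02, 0, 0, 0, 1],
  ],
)

```text
time: 12.9
ee_pos: [0.5692, -0.0372, 0.1063]
orientation: [-0.0, 0.646, 0.763, -0.0]
force: [-0.7, 0.6, -0.0]
gripper_width: -0.0003
gripper_force: 0.0
```

Request:
step_arm(
  steps=[
    [0, 0, -0.005, 0, 0, 0, 1],
    [0, 0, -0.01, 0, 0, 0, 1],
    [0, 0, -0.015, 0, 0, 0, 1],
    [0, 0, -0.02, 0, 0, 0, 1],
    [0, 0, -0.02, 0, 0, 0, 1],
  ],
)

```text
time: 13.4
ee_pos: [0.5694, -0.0372, 0.1026]
orientation: [-0.0, 0.646, 0.763, -0.0]
force: [-0.2, -0.0, 2.0]
gripper_width: -0.0001
gripper_force: 1.0
```

Request:
step_arm(
  steps=[
    [0, 0, -0.005, 0, 0, 0, 1],
    [0, 0, -0.01, 0, 0, 0, 1],
    [0, 0, -0.015, 0, 0, 0, 1],
    [0, 0, -0.02, 0, 0, 0, 1],
    [0, 0, -0.025, 0, 0, 0, 1],
    [0, 0, -0.025, 0, 0, 0, 1],
  ],
)

```text
time: 14.0
ee_pos: [0.5694, -0.0372, 0.0974]
orientation: [-0.0, 0.646, 0.763, -0.0]
force: [-1.4, -0.2, 2.6]
gripper_width: -0.0002
gripper_force: 1.4
```

Request:
step_arm(
  steps=[
    [0, 0, -0.005, 0, 0, 0, 1],
    [0, 0, -0.01, 0, 0, 0, 1],
    [0, 0, -0.015, 0, 0, 0, 1],
    [0, 0, -0.02, 0, 0, 0, 1],
    [0, 0, -0.025, 0, 0, 0, 1],
    [0, 0, -0.025, 0, 0, 0, 1],
  ],
)

```text
time: 14.6
ee_pos: [0.5694, -0.0372, 0.0924]
orientation: [-0.0, 0.646, 0.763, -0.0]
force: [-2.1, 0.3, 4.3]
gripper_width: -0.0002
gripper_force: 1.8
```

Request:
step_arm(
  steps=[
    [0, 0, -0.005, 0, 0, 0, 1],
    [0, 0, -0.01, 0, 0, 0, 1],
    [0, 0, -0.015, 0, 0, 0, 1],
    [0, 0, -0.02, 0, 0, 0, 1],
    [0, 0, -0.025, 0, 0, 0, 1],
    [0, 0, -0.025, 0, 0, 0, 1],
  ],
)

```text
time: 15.2
ee_pos: [0.5694, -0.0372, 0.0876]
orientation: [0.0, 0.646, 0.763, 0.0]
force: [-1.0, -0.0, 5.0]
gripper_width: -0.0002
gripper_force: 2.6
```

Request:
step_arm(
  steps=[
    [0, 0, -0.005, 0, 0, 0, 1],
    [0, 0, -0.01, 0, 0, 0, 1],
    [0, 0, -0.015, 0, 0, 0, 1],
    [0, 0, -0.02, 0, 0, 0, 1],
    [0, 0, -0.025, 0, 0, 0, 1],
    [0, 0, -0.025, 0, 0, 0, 1],
  ],
)

```text
time: 15.8
ee_pos: [0.5694, -0.0373, 0.0829]
orientation: [0.0, 0.646, 0.763, 0.0]
force: [-1.8, 1.2, 6.8]
gripper_width: 0.0003
gripper_force: 3.3
```

Request:
step_arm(
  steps=[
    [0, 0, -0.005, 0, 0, 0, 1],
    [0, 0, -0.01, 0, 0, 0, 1],
    [0, 0, -0.015, 0, 0, 0, 1],
    [0, 0, -0.02, 0, 0, 0, 1],
    [0, 0, -0.02, 0, 0, 0, 1],
  ],
)

```text
time: 16.3
ee_pos: [0.5694, -0.0373, 0.0787]
orientation: [0.0, 0.646, 0.763, 0.0]
force: [-0.7, 0.5, 4.6]
gripper_width: -0.0001
gripper_force: 2.6
```

Request:
step_arm(
  steps=[
    [0, 0, -0.005, 0, 0, 0, 1],
    [0, 0, -0.01, 0, 0, 0, 1],
    [0, 0, -0.015, 0, 0, 0, 1],
    [0, 0, -0.02, 0, 0, 0, 1],
    [0, 0, -0.02, 0, 0, 0, 1],
  ],
)

```text
time: 16.8
ee_pos: [0.5694, -0.0372, 0.0747]
orientation: [0.0, 0.646, 0.763, 0.0]
force: [-1.7, -0.4, 5.8]
gripper_width: 0.0
gripper_force: 2.9
```

Request:
step_arm(
  steps=[
    [0, 0, -0.005, 0, 0, 0, 1],
    [0, 0, -0.01, 0, 0, 0, 1],
    [0, 0, -0.015, 0, 0, 0, 1],
    [0, 0, -0.02, 0, 0, 0, 1],
    [0, 0, -0.02, 0, 0, 0, 1],
  ],
)

```text
time: 17.3
ee_pos: [0.5694, -0.0373, 0.0708]
orientation: [0.0, 0.646, 0.763, 0.0]
force: [-2.4, 0.5, 6.1]
gripper_width: -0.0001
gripper_force: 3.2
```

Request:
step_arm(
  steps=[
    [0, 0, -0.005, 0, 0, 0, 1],
    [0, 0, -0.01, 0, 0, 0, 1],
    [0, 0, -0.015, 0, 0, 0, 1],
    [0, 0, -0.02, 0, 0, 0, 1],
    [0, 0, -0.02, 0, 0, 0, 1],
  ],
)

```text
time: 17.8
ee_pos: [0.5694, -0.0373, 0.0669]
orientation: [0.0, 0.646, 0.763, 0.0]
force: [-2.0, 0.5, 6.6]
gripper_width: -0.0
gripper_force: 3.5
```

Request:
step_arm(
  steps=[
    [0, 0, -0.005, 0, 0, 0, 1],
    [0, 0, -0.01, 0, 0, 0, 1],
    [0, 0, -0.015, 0, 0, 0, 1],
    [0, 0, -0.015, 0, 0, 0, 1],
  ],
)

```text
time: 18.2
ee_pos: [0.5695, -0.0372, 0.064]
orientation: [0.0, 0.646, 0.763, 0.0]
force: [-2.1, 0.5, 6.4]
gripper_width: 0.0
gripper_force: 3.7
```

Request:
step_arm(
  steps=[
    [0, 0, -0.005, 0, 0, 0, 1],
    [0, 0, -0.01, 0, 0, 0, 1],
    [0, 0, -0.015, 0, 0, 0, 1],
    [0, 0, -0.015, 0, 0, 0, 1],
  ],
)

```text
time: 18.6
ee_pos: [0.5695, -0.0372, 0.061]
orientation: [0.0, 0.646, 0.763, 0.0]
force: [-0.8, 0.9, 8.3]
gripper_width: -0.0003
gripper_force: 4.0
```

Request:
step_arm(
  steps=[
    [0, 0, -0.005, 0, 0, 0, 1],
    [0, 0, -0.01, 0, 0, 0, 1],
    [0, 0, -0.015, 0, 0, 0, 1],
    [0, 0, -0.015, 0, 0, 0, 1],
  ],
)

```text
time: 19.0
ee_pos: [0.5695, -0.0372, 0.058]
orientation: [0.0, 0.646, 0.763, 0.0]
force: [-1.6, -0.1, 8.3]
gripper_width: -0.0002
gripper_force: 4.3
```

Request:
step_arm(
  steps=[
    [0, 0, -0.005, 0, 0, 0, 1],
    [0, 0, -0.01, 0, 0, 0, 1],
    [0, 0, -0.015, 0, 0, 0, 1],
    [0, 0, -0.015, 0, 0, 0, 1],
  ],
)

```text
time: 19.4
ee_pos: [0.5695, -0.0373, 0.0551]
orientation: [0.0, 0.646, 0.763, 0.0]
force: [-2.3, -0.2, 9.0]
gripper_width: 0.0
gripper_force: 4.5
```

Top is at about 66.5 mm. Lifting slowly to feel where the cassette is caught.

Request:
step_arm(
  steps=[
    [0, 0, 0.005, 0, 0, 0, 1],
    [0, 0, 0.01, 0, 0, 0, 1],
    [0, 0, 0.01, 0, 0, 0, 1],
  ],
)

```text
time: 19.7
ee_pos: [0.5695, -0.0372, 0.0573]
orientation: [0.0, 0.646, 0.763, 0.0]
force: [-3.0, 0.8, 8.8]
gripper_width: 0.0
gripper_force: 4.4
```

Request:
step_arm(
  steps=[
    [0, 0, 0.005, 0, 0, 0, 1],
    [0, 0, 0.01, 0, 0, 0, 1],
    [0, 0, 0.01, 0, 0, 0, 1],
  ],
)

```text
time: 20.0
ee_pos: [0.5695, -0.0373, 0.0592]
orientation: [0.0, 0.646, 0.763, 0.0]
force: [-1.5, 0.9, 8.8]
gripper_width: -0.0
gripper_force: 4.2
```

Request:
step_arm(
  steps=[
    [0, 0, 0.005, 0, 0, 0, 1],
    [0, 0, 0.01, 0, 0, 0, 1],
    [0, 0, 0.01, 0, 0, 0, 1],
  ],
)

```text
time: 20.3
ee_pos: [0.5694, -0.0372, 0.0602]
orientation: [-0.0, 0.646, 0.763, -0.0]
force: [0.8, -0.5, -0.1]
gripper_width: -0.0
gripper_force: 0.0
```

Request:
step_arm(
  steps=[
    [0, 0, 0.01, 0, 0, 0, 1],
    [0, 0, 0.015, 0, 0, 0, 1],
    [0, 0, 0.015, 0, 0, 0, 1],
  ],
)

```text
time: 20.6
ee_pos: [0.5695, -0.0373, 0.0635]
orientation: [0.0, 0.646, 0.763, 0.0]
force: [0.1, -0.2, 0.1]
gripper_width: 0.0001
gripper_force: 0.0
```

The force vanished at TCP z ≈ 0.0597 while the cassette stayed down, so it is latched with its top at about 71 mm. Lift, check, and go to cassette B.

Request:
step_arm(
  steps=[
    [0, 0, 0.1, 0, 0, 0, 1],
    [0, 0, 0.25, 0, 0, 0, 1],
    [0, 0, 0.45, 0, 0, 0, 1],
    [-0.03, -0.15, 0.5, 0, 0, -0.1, 0.5],
    [-0.08, -0.4, 0.5, 0, 0, -0.25, 0],
    [-0.12, -0.65, 0.5, 0, 0, -0.4, 0],
    [-0.16, -0.9, 0.5, 0, 0, -0.55, 0],
    [-0.184, -1, 0.5, 0, 0, -0.627, 0],
    [-0.184, -1, 0.5, 0, 0, -0.627, 0],
    [-0.184, -1, 0.5, 0, 0, -0.627, 0],
  ],
)

```text
time: 21.6
ee_pos: [0.5323, -0.2372, 0.1632]
orientation: [-0.001, 0.813, 0.583, 0.0]
force: [-0.1, 0.3, -0.7]
gripper_width: 0.0855
gripper_force: 0.0
```

```bash
python3 - <<'E'
from h import *
from workcell import read_camera,telemetry
s=read_camera("scene")[:,:,::-1].copy();t=read_camera("top")[:,:,::-1].copy()
cv2.imwrite("pics/s5.png",s);cv2.imwrite("pics/t5.png",t)
print(telemetry.get_obs()["ee_pos"])
print("B",caps("scene",s,(215,178,255,208)))
try: print("B top",caps("top",t,(384,198,428,240)))
except Exception as e: print(e)
print("in feeder top cam",caps("top",t,(300,180,360,225),.071))
m=red(s).astype(np.uint8);m[:165]=0;m[225:]=0;m[:,:280]=0;m[:,340:]=0
n,l,st,ce=cv2.connectedComponentsWithStats(m)
for i in range(1,n):print(st[i],ce[i].round(1),ray("scene",ce[i],.071).round(4))
f=lambda x,k:cv2.convertScaleAbs(cv2.resize(x,None,fx=k,fy=k,interpolation=cv2.INTER_CUBIC),alpha=1.6)
cv2.imwrite("pics/c7.png",np.hstack([f(s[160:240,260:350],4.4),f(t[165:245,285:375],4.4)]))
E
```

```text
[ 0.53257719 -0.23595179  0.16334502]
B (array([ 0.53088367, -0.23657964], dtype=float32), array([37.749245, 51.038143], dtype=float32), np.float32(71.63224))
B top (array([ 0.53346914, -0.23694694], dtype=float32), array([37.837185, 52.139584], dtype=float32), np.float32(70.47668))
in feeder top cam (array([ 0.5700146 , -0.03831477], dtype=float32), array([79.5515  , 37.775486], dtype=float32), np.float32(98.32746))
[293 195   1   3   3] [293. 196.] [[ 0.5626 -0.0674]]
[295 194   7   4  25] [297.9 195.6] [[ 0.5579 -0.0568]]
[303 194  11   6  29] [309.3 196. ] [[ 0.552  -0.0303]]
[321 199   1   1   1] [321. 199.] [[ 0.5545 -0.0011]]
[293 200   9   3  16] [296.7 201.1] [[ 0.5773 -0.0535]]
[309 201   5   3  13] [311.2 202.2] [[ 0.5714 -0.02  ]]
```

View pics/c7.png

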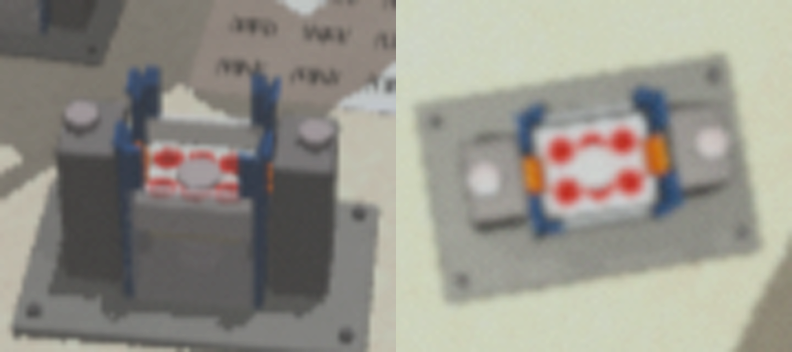

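The first cassette is level in the column with both orange catches over its ends (top-view crop (533,175) and (657,155)). Now grip B.

Request:
step_arm(
  steps=[
    [0, 0, -0.2, 0, 0, 0, 0],
    [0, 0, -0.4, 0, 0, 0, 0],
    [0, 0, -0.6, 0, 0, 0, 0],
    [0, 0, -0.75, 0, 0, 0, 0],
    [0, 0, -0.8, 0, 0, 0, 0],
    [0, 0, -0.825, 0, 0, 0, 0],
    [0, 0, -0.835, 0, 0, 0, 0],
    [0, 0, -0.835, 0, 0, 0, 0],
    [0, 0, -0.835, 0, 0, 0, 0],
  ],
)

```text
time: 22.6
ee_pos: [0.5337, -0.2377, -0.002]
orientation: [0.001, 0.812, 0.583, 0.001]
force: [-0.4, -0.6, -0.6]
gripper_width: 0.0855
gripper_force: 0.0
```

Request:
step_arm(
  steps=[
    [0, 0, 0, 0, 0, 0, 1],
    [0, 0, 0, 0, 0, 0, 1],
    [0, 0, 0, 0, 0, 0, 1],
    [0, 0, 0, 0, 0, 0, 1],
    [0, 0, 0, 0, 0, 0, 1],
    [0, 0, 0, 0, 0, 0, 1],
    [0, 0, 0, 0, 0, 0, 1],
  ],
)

```text
time: 23.3
ee_pos: [0.5331, -0.2376, -0.0024]
orientation: [0.001, 0.813, 0.583, 0.0]
force: [-0.4, 0.9, 5.2]
gripper_width: 0.0478
gripper_force: 62.1
```

Request:
step_arm(
  steps=[
    [0, 0, 0.05, 0, 0, 0, 1],
    [0, 0, 0.15, 0, 0, 0, 1],
    [0, 0, 0.3, 0, 0, 0, 1],
    [0, 0, 0.45, 0, 0, 0, 1],
    [0, 0, 0.6, 0, 0, 0, 1],
    [0, 0, 0.75, 0, 0, 0, 1],
    [0, 0, 0.75, 0, 0, 0, 1],
    [0, 0, 0.75, 0, 0, 0, 1],
  ],
)

```text
time: 24.1
ee_pos: [0.5328, -0.2374, 0.1476]
orientation: [0.001, 0.813, 0.583, 0.0]
force: [-0.2, -0.4, -1.0]
gripper_width: 0.0481
gripper_force: 62.1
```

Request:
step_arm(
  steps=[
    [0.02, 0.1, 0, 0, 0, 0.06, 1],
    [0.05, 0.25, 0, 0, 0, 0.15, 1],
    [0.08, 0.42, 0, 0, 0, 0.26, 1],
    [0.11, 0.6, 0, 0, 0, 0.37, 1],
    [0.14, 0.78, 0, 0, 0, 0.49, 1],
    [0.17, 0.92, 0, 0, 0, 0.57, 1],
    [0.182, 1, 0, 0, 0, 0.627, 1],
    [0.182, 1, 0, 0, 0, 0.627, 1],
    [0.182, 1, 0, 0, 0, 0.627, 1],
    [0.182, 1, 0, 0, 0, 0.627, 1],
  ],
)

```text
time: 25.1
ee_pos: [0.5686, -0.0384, 0.1461]
orientation: [-0.0, 0.647, 0.763, -0.001]
force: [0.3, 0.8, -0.8]
gripper_width: 0.048
gripper_force: 62.0
```

```bash
python3 - <<'E'
from h import *
from workcell import read_camera,telemetry
s=read_camera("scene")[:,:,::-1].copy();cv2.imwrite("pics/s6.png",s)
p=telemetry.get_obs()["ee_pos"];z=p[2]+.0224;print(p)
R=np.deg2rad(9.5);ex=np.array([np.cos(R),np.sin(R)]);ey=np.array([-ex[1],ex[0]]);c=np.array([.569,-.037])
m=red(s).astype(np.uint8);m[:150]=0;m[185:]=0;m[:,:280]=0;m[:,330:]=0
n,l,st,ce=cv2.connectedComponentsWithStats(m)
for i in range(1,n):
    d=ray("scene",ce[i],z)[0]-c;print(st[i],ce[i].round(1),"feeder frame",d@ex,d@ey)
s3=cv2.imread("pics/s3.png");m=red(s3).astype(np.uint8);m[:150]=0;m[185:]=0;m[:,:280]=0;m[:,330:]=0
n,l,st,ce=cv2.connectedComponentsWithStats(m)
for i in range(1,n):
    d=ray("scene",ce[i],.169)[0]-c;print("A was",st[i],d@ex,d@ey)
E
```

```text
[ 0.5686645  -0.03847852  0.14622172]
[309 162   7   4  25] [312.1 163.6] feeder frame -0.01415608237047933 0.016498480669137117
[292 168   4   3   7] [293.1 169.1] feeder frame 0.010560833018603688 -0.022054159733528814
[308 169   7   4  22] [310.7 170.3] feeder frame 0.0100271568126237 0.01635660442317822
A was [310 162   7   4  25] -0.013920837167757731 0.01874996858695253
A was [293 168   3   3   5] 0.011072178580098896 -0.020523412658753983
A was [309 169   7   4  21] 0.009957514031676662 0.018607969706867303
```

Request:
step_arm(
  steps=[
    [0.004, 0.009, -0.06, 0, 0, 0, 1],
    [0.004, 0.009, -0.11, 0, 0, 0, 1],
    [0.004, 0.009, -0.13, 0, 0, 0, 1],
    [0.004, 0.009, -0.15, 0, 0, 0, 1],
    [0.004, 0.009, -0.165, 0, 0, 0, 1],
    [0.004, 0.009, -0.18, 0, 0, 0, 1],
    [0.004, 0.009, -0.195, 0, 0, 0, 1],
    [0.004, 0.009, -0.2, 0, 0, 0, 1],
    [0.004, 0.009, -0.2, 0, 0, 0, 1],
  ],
)

```text
time: 26.05
ee_pos: [0.5698, -0.0354, 0.1065]
orientation: [-0.0, 0.646, 0.763, -0.0]
force: [-0.8, 1.1, -0.6]
gripper_width: 0.0481
gripper_force: 62.0
```

Request:
step_arm(
  steps=[
    [0, 0, -0.008, 0, 0, 0, 1],
    [0, 0, -0.016, 0, 0, 0, 1],
    [0, 0, -0.024, 0, 0, 0, 1],
    [0, 0, -0.032, 0, 0, 0, 1],
    [0, 0, -0.04, 0, 0, 0, 1],
    [0, 0, -0.048, 0, 0, 0, 1],
    [0, 0, -0.05, 0, 0, 0, 1],
    [0, 0, -0.05, 0, 0, 0, 1],
  ],
)

```text
time: 26.85
ee_pos: [0.5697, -0.0354, 0.0964]
orientation: [-0.0, 0.646, 0.763, -0.0]
force: [0.7, -0.3, -0.3]
gripper_width: 0.0481
gripper_force: 62.0
```

Request:
step_arm(
  steps=[
    [0, -0.003, -0.008, 0, 0, 0, 1],
    [0, -0.005, -0.016, 0, 0, 0, 1],
    [0, -0.005, -0.024, 0, 0, 0, 1],
    [0, -0.005, -0.032, 0, 0, 0, 1],
    [0, -0.005, -0.04, 0, 0, 0, 1],
    [0, -0.005, -0.048, 0, 0, 0, 1],
    [0, -0.005, -0.056, 0, 0, 0, 1],
    [0, -0.005, -0.056, 0, 0, 0, 1],
  ],
)

```text
time: 27.65
ee_pos: [0.5696, -0.0364, 0.085]
orientation: [-0.0, 0.646, 0.763, -0.0]
force: [0.3, 0.5, -0.5]
gripper_width: 0.0483
gripper_force: 62.0
```

Request:
step_arm(
  steps=[
    [0, 0, -0.005, 0, 0, 0, 1],
    [0, 0, -0.01, 0, 0, 0, 1],
    [0, 0, -0.015, 0, 0, 0, 1],
    [0, 0, -0.015, 0, 0, 0, 1],
  ],
)

```text
time: 28.05
ee_pos: [0.5697, -0.0364, 0.0822]
orientation: [-0.0, 0.646, 0.763, -0.0]
force: [-0.3, -1.2, -1.0]
gripper_width: 0.048
gripper_force: 62.0
```

Request:
step_arm(
  steps=[
    [0, 0, -0.005, 0, 0, 0, 1],
    [0, 0, -0.01, 0, 0, 0, 1],
    [0, 0, -0.01, 0, 0, 0, 1],
  ],
)

```text
time: 28.35
ee_pos: [0.5697, -0.0364, 0.0801]
orientation: [-0.0, 0.646, 0.763, -0.0]
force: [-1.1, 0.5, -0.7]
gripper_width: 0.0482
gripper_force: 62.0
```

Request:
step_arm(
  steps=[
    [0, 0, 0, 0, 0, 0, 0],
    [0, 0, 0, 0, 0, 0, 0],
    [0, 0, 0, 0, 0, 0, 0],
    [0, 0, 0, 0, 0, 0, 0],
    [0, 0, 0, 0, 0, 0, 0],
    [0, 0, 0.1, 0, 0, 0, 0],
    [0, -0.004, 0.2, 0, 0, 0, 0],
    [0, -0.004, 0.25, 0, 0, 0, 0.5],
    [0, -0.004, 0.25, 0, 0, 0, 1],
  ],
)

```text
time: 29.25
ee_pos: [0.5711, -0.0374, 0.1319]
orientation: [0.002, 0.646, 0.763, 0.001]
force: [0.1, 0.1, 0.5]
gripper_width: 0.0587
gripper_force: 0.0
```

Request:
step_arm(
  steps=[
    [0, 0, 0, 0, 0, 0, 1],
    [0, 0, 0, 0, 0, 0, 1],
    [0, 0, 0, 0, 0, 0, 1],
    [0, 0, 0, 0, 0, 0, 1],
    [0, 0, 0, 0, 0, 0, 1],
    [0, 0, 0, 0, 0, 0, 1],
    [0, 0, -0.07, 0, 0, 0, 1],
    [0, 0, -0.12, 0, 0, 0, 1],
    [0, 0, -0.15, 0, 0, 0, 1],
    [0, 0, -0.15, 0, 0, 0, 1],
  ],
)

```text
time: 30.25
ee_pos: [0.5688, -0.0371, 0.0991]
orientation: [-0.001, 0.646, 0.763, -0.001]
force: [-0.6, -0.2, 0.5]
gripper_width: -0.0006
gripper_force: 0.0
```

```bash
python3 - <<'E'
from h import *
from workcell import read_camera,telemetry
s=read_camera("scene")[:,:,::-1].copy();cv2.imwrite("pics/s7.png",s)
R=np.deg2rad(9.5);ex=np.array([np.cos(R),np.sin(R)]);ey=np.array([-ex[1],ex[0]]);c=np.array([.569,-.037])
m=red(s).astype(np.uint8);m[:150]=0;m[225:]=0;m[:,:280]=0;m[:,340:]=0
n,l,st,ce=cv2.connectedComponentsWithStats(m)
for i in range(1,n):print(st[i],ce[i].round(1))
for z in(.091,.1): print(z,proj("scene",[np.r_[c+ex*a+ey*b,z] for a in(.011,-.011) for b in(-.018,0,.018)]).round(1).tolist())
o=telemetry.get_obs();print(o["ee_pos"],o["force"])
E
```

```text
[310 185   7   5  28] [312.9 187.2]
[295 186   3   3   5] [295.8 186.8]
[294 193   2   2   2] [294.5 193.5]
[297 192   3   3   7] [298.  192.9]
[301 192   7   4  19] [304.3 193.4]
[309 192   6   4  18] [311.2 193.7]
0.091 [[296.0, 196.2], [303.8, 196.8], [311.6, 197.4], [297.3, 190.0], [305.0, 190.6], [312.7, 191.2]]
0.1 [[295.8, 193.3], [303.7, 193.9], [311.6, 194.5], [297.2, 187.0], [305.0, 187.6], [312.7, 188.2]]
[ 0.56936438 -0.03717613  0.09975474] [ 0.17530166 -0.41746281 -0.6669621 ]
```

The second cassette sits level on the catch slopes with its top at about 101 mm. Now pressing it down.

Request:
step_arm(
  steps=[
    [0, 0, -0.01, 0, 0, 0, 1],
    [0, 0, -0.02, 0, 0, 0, 1],
    [0, 0, -0.03, 0, 0, 0, 1],
    [0, 0, -0.04, 0, 0, 0, 1],
    [0, 0, -0.045, 0, 0, 0, 1],
    [0, 0, -0.05, 0, 0, 0, 1],
    [0, 0, -0.05, 0, 0, 0, 1],
  ],
)

```text
time: 31.0
ee_pos: [0.5697, -0.0373, 0.0902]
orientation: [-0.0, 0.646, 0.763, -0.0]
force: [-0.2, -0.2, 0.4]
gripper_width: 0.0002
gripper_force: 0.0
```

Request:
step_arm(
  steps=[
    [0, 0, -0.005, 0, 0, 0, 1],
    [0, 0, -0.01, 0, 0, 0, 1],
    [0, 0, -0.015, 0, 0, 0, 1],
    [0, 0, -0.015, 0, 0, 0, 1],
  ],
)

```text
time: 31.4
ee_pos: [0.5704, -0.0374, 0.0886]
orientation: [0.001, 0.646, 0.763, 0.0]
force: [-0.9, -0.5, 6.9]
gripper_width: 0.0
gripper_force: 3.7
```

Request:
step_arm(
  steps=[
    [0, 0, -0.005, 0, 0, 0, 1],
    [0, 0, -0.01, 0, 0, 0, 1],
    [0, 0, -0.015, 0, 0, 0, 1],
    [0, 0, -0.015, 0, 0, 0, 1],
  ],
)

```text
time: 31.8
ee_pos: [0.5707, -0.0376, 0.0863]
orientation: [0.001, 0.646, 0.763, 0.001]
force: [-3.1, -0.1, 10.6]
gripper_width: -0.0001
gripper_force: 5.7
```

Request:
step_arm(
  steps=[
    [0, 0, -0.005, 0, 0, 0, 1],
    [0, 0, -0.01, 0, 0, 0, 1],
    [0, 0, -0.015, 0, 0, 0, 1],
    [0, 0, -0.015, 0, 0, 0, 1],
  ],
)

```text
time: 32.2
ee_pos: [0.5708, -0.0378, 0.0835]
orientation: [0.001, 0.646, 0.763, 0.001]
force: [-2.3, -0.6, 12.7]
gripper_width: -0.0001
gripper_force: 6.1
```

Request:
step_arm(
  steps=[
    [0, 0, -0.005, 0, 0, 0, 1],
    [0, 0, -0.01, 0, 0, 0, 1],
    [0, 0, -0.015, 0, 0, 0, 1],
    [0, 0, -0.015, 0, 0, 0, 1],
  ],
)

```text
time: 32.6
ee_pos: [0.5711, -0.0391, 0.08]
orientation: [0.002, 0.646, 0.764, -0.0]
force: [-0.9, -4.3, 7.9]
gripper_width: 0.0002
gripper_force: 4.1
```

Request:
step_arm(
  steps=[
    [0, 0, -0.005, 0, 0, 0, 1],
    [0, 0, -0.01, 0, 0, 0, 1],
    [0, 0, -0.015, 0, 0, 0, 1],
    [0, 0, -0.015, 0, 0, 0, 1],
  ],
)

```text
time: 33.0
ee_pos: [0.5711, -0.0392, 0.0771]
orientation: [0.002, 0.646, 0.764, -0.0]
force: [-1.8, -6.0, 10.4]
gripper_width: -0.0
gripper_force: 4.7
```

Request:
step_arm(
  steps=[
    [0, 0, -0.005, 0, 0, 0, 1],
    [0, 0, -0.01, 0, 0, 0, 1],
    [0, 0, -0.015, 0, 0, 0, 1],
    [0, 0, -0.015, 0, 0, 0, 1],
  ],
)

```text
time: 33.4
ee_pos: [0.5711, -0.0392, 0.0742]
orientation: [0.002, 0.646, 0.764, -0.0]
force: [-2.2, -4.8, 10.4]
gripper_width: -0.0
gripper_force: 5.0
```

Request:
step_arm(
  steps=[
    [0, 0, -0.005, 0, 0, 0, 1],
    [0, 0, -0.01, 0, 0, 0, 1],
    [0, 0, -0.015, 0, 0, 0, 1],
    [0, 0, -0.015, 0, 0, 0, 1],
  ],
)

```text
time: 33.8
ee_pos: [0.5711, -0.0392, 0.0713]
orientation: [0.002, 0.646, 0.764, -0.0]
force: [-2.4, -5.7, 10.9]
gripper_width: -0.0002
gripper_force: 5.3
```

The tool has been pushed 2 mm in -y with a side force of about 5 N, so I'm checking that the cassette is still level.

```bash
python3 - <<'E'
from h import *
from workcell import read_camera,telemetry
s=read_camera("scene")[:,:,::-1].copy();cv2.imwrite("pics/s8.png",s)
o=telemetry.get_obs();print(o["ee_pos"],o["force"],o["torque"])
f=lambda x,k:cv2.convertScaleAbs(cv2.resize(x,None,fx=k,fy=k,interpolation=cv2.INTER_CUBIC),alpha=1.8)
cv2.imwrite("pics/c8.png",f(s[140:240,255:355],6))
m=red(s).astype(np.uint8);m[:150]=0;m[225:]=0;m[:,:280]=0;m[:,340:]=0
n,l,st,ce=cv2.connectedComponentsWithStats(m)
for i in range(1,n):print(st[i],ce[i].round(1))
R=np.deg2rad(9.5);ex=np.array([np.cos(R),np.sin(R)]);ey=np.array([-ex[1],ex[0]]);c=np.array([.569,-.037])
for z in(.083,): print(z,proj("scene",[np.r_[c+ex*a+ey*b,z] for a in(.011,-.011) for b in(-.018,0,.018)]).round(1).tolist())
E
```

```text
[ 0.57111447 -0.03920698  0.07124343] [-1.77576898 -4.47428413 10.53553649] [-0.83364824  0.34872818  0.00778869]
[309 191   7   5  24] [312.3 193.1]
[295 192   3   2   5] [295.8 192.6]
[293 198   7   3  13] [296.3 199. ]
[301 199   2   2   4] [301.5 199.5]
[304 199  10   4  26] [309. 200.]
0.083 [[296.0, 198.8], [303.8, 199.4], [311.6, 200.0], [297.4, 192.6], [305.1, 193.2], [312.7, 193.8]]
```

View pics/c8.png

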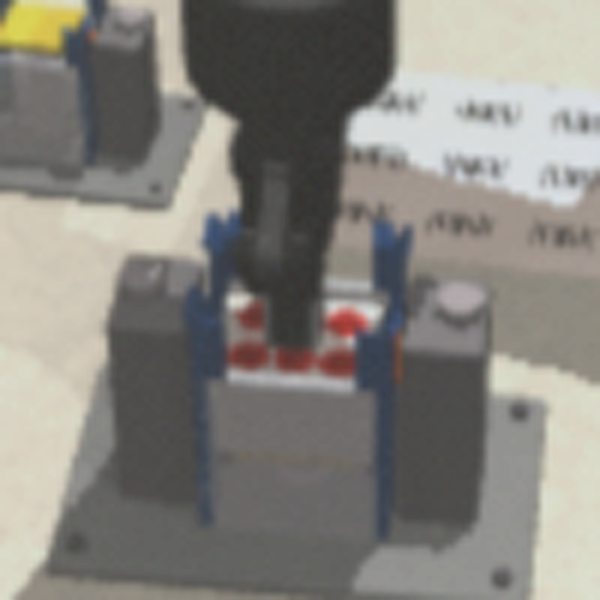

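The view shows the cassette level at 83 mm, with caps within 1 px of the projection. The shift was only a small sideways settle, so I continue in finer steps.

Request:
step_arm(
  steps=[
    [0, 0, -0.005, 0, 0, 0, 1],
    [0, 0, -0.01, 0, 0, 0, 1],
    [0, 0, -0.015, 0, 0, 0, 1],
    [0, 0, -0.02, 0, 0, 0, 1],
    [0, 0, -0.02, 0, 0, 0, 1],
  ],
)

```text
time: 34.35
ee_pos: [0.5712, -0.0392, 0.0674]
orientation: [0.002, 0.646, 0.764, -0.0]
force: [-2.3, -4.3, 11.0]
gripper_width: -0.0001
gripper_force: 5.6
```

Request:
step_arm(
  steps=[
    [0, 0, -0.005, 0, 0, 0, 1],
    [0, 0, -0.01, 0, 0, 0, 1],
    [0, 0, -0.015, 0, 0, 0, 1],
    [0, 0, -0.015, 0, 0, 0, 1],
  ],
)

```text
time: 34.75
ee_pos: [0.5712, -0.0392, 0.0644]
orientation: [0.002, 0.646, 0.764, -0.0]
force: [-2.0, -4.8, 10.9]
gripper_width: -0.0
gripper_force: 5.9
```

Request:
step_arm(
  steps=[
    [0, 0, -0.003, 0, 0, 0, 1],
    [0, 0, -0.006, 0, 0, 0, 1],
    [0, 0, -0.01, 0, 0, 0, 1],
    [0, 0, -0.01, 0, 0, 0, 1],
  ],
)

```text
time: 35.15
ee_pos: [0.5712, -0.0392, 0.0625]
orientation: [0.002, 0.646, 0.764, -0.0]
force: [-2.7, -5.0, 12.9]
gripper_width: 0.0003
gripper_force: 6.2
```

Request:
step_arm(
  steps=[
    [0, 0, -0.003, 0, 0, 0, 1],
    [0, 0, -0.006, 0, 0, 0, 1],
    [0, 0, -0.006, 0, 0, 0, 1],
  ],
)

```text
time: 35.45
ee_pos: [0.5711, -0.0392, 0.0614]
orientation: [0.002, 0.646, 0.764, -0.0]
force: [-2.6, -5.4, 12.8]
gripper_width: 0.0003
gripper_force: 6.4
```

Request:
step_arm(
  steps=[
    [0, 0, -0.003, 0, 0, 0, 1],
    [0, 0, -0.006, 0, 0, 0, 1],
    [0, 0, -0.006, 0, 0, 0, 1],
  ],
)

```text
time: 35.75
ee_pos: [0.5711, -0.0392, 0.0602]
orientation: [0.002, 0.646, 0.764, -0.0]
force: [-2.3, -5.3, 12.9]
gripper_width: 0.0
gripper_force: 6.5
```

Request:
step_arm(
  steps=[
    [0, 0, -0.003, 0, 0, 0, 1],
    [0, 0, -0.005, 0, 0, 0, 1],
    [0, 0, -0.005, 0, 0, 0, 1],
  ],
)

```text
time: 36.05
ee_pos: [0.5711, -0.0392, 0.0591]
orientation: [0.002, 0.646, 0.764, -0.0]
force: [-3.0, -4.0, 12.7]
gripper_width: -0.0003
gripper_force: 6.2
```

Request:
step_arm(
  steps=[
    [0, 0, -0.002, 0, 0, 0, 1],
    [0, 0, -0.003, 0, 0, 0, 1],
    [0, 0, -0.003, 0, 0, 0, 1],
  ],
)

```text
time: 36.35
ee_pos: [0.5712, -0.0392, 0.0585]
orientation: [0.002, 0.646, 0.764, -0.0]
force: [-2.5, -4.8, 12.8]
gripper_width: 0.0003
gripper_force: 6.3
```

Request:
step_arm(
  steps=[
    [0, 0, -0.002, 0, 0, 0, 1],
    [0, 0, -0.004, 0, 0, 0, 1],
    [0, 0, -0.004, 0, 0, 0, 1],
  ],
)

```text
time: 36.65
ee_pos: [0.5712, -0.0392, 0.0577]
orientation: [0.002, 0.646, 0.764, -0.0]
force: [-2.9, -5.4, 12.8]
gripper_width: -0.0001
gripper_force: 6.3
```

Request:
step_arm(
  steps=[
    [0, 0, -0.002, 0, 0, 0, 1],
    [0, 0, -0.002, 0, 0, 0, 1],
  ],
)

```text
time: 36.85
ee_pos: [0.5711, -0.0392, 0.0573]
orientation: [0.002, 0.646, 0.764, -0.0]
force: [-2.5, -5.2, 12.8]
gripper_width: 0.0
gripper_force: 6.3
```

2.4 mm past latching and no stop contact. Easing off slowly.

Request:
step_arm(
  steps=[
    [0, 0, 0.005, 0, 0, 0, 1],
    [0, 0, 0.01, 0, 0, 0, 1],
    [0, 0, 0.015, 0, 0, 0, 1],
    [0, 0, 0.018, 0, 0, 0, 1],
    [0, 0, 0.018, 0, 0, 0, 1],
  ],
)

```text
time: 37.35
ee_pos: [0.571, -0.0382, 0.0598]
orientation: [0.002, 0.646, 0.763, 0.0]
force: [-0.6, -3.9, 8.1]
gripper_width: -0.0
gripper_force: 3.8
```

Request:
step_arm(
  steps=[
    [0, 0, 0.005, 0, 0, 0, 1],
    [0, 0, 0.01, 0, 0, 0, 1],
    [0, 0, 0.01, 0, 0, 0, 1],
  ],
)

```text
time: 37.65
ee_pos: [0.5693, -0.0368, 0.0603]
orientation: [-0.001, 0.646, 0.763, -0.0]
force: [0.7, 0.2, -0.1]
gripper_width: -0.0
gripper_force: 0.0
```

The force vanished at the same height, so the second is latched. Retreat up and aside, then verify.

Request:
step_arm(
  steps=[
    [0, 0, 0.05, 0, 0, 0, 1],
    [0, 0, 0.2, 0, 0, 0, 1],
    [0, 0, 0.4, 0, 0, 0, 1],
    [0, 0, 0.6, 0, 0, 0, 1],
    [0, 0.3, 0.75, 0, 0, 0, 1],
    [0, 0.6, 0.75, 0, 0, 0, 1],
    [0, 0.9, 0.75, 0, 0, 0, 1],
    [0, 1, 0.75, 0, 0, 0, 1],
    [0, 1, 0.75, 0, 0, 0, 1],
    [0, 1, 0.75, 0, 0, 0, 1],
  ],
)

```text
time: 38.65
ee_pos: [0.5694, 0.1645, 0.211]
orientation: [0.0, 0.645, 0.765, -0.0]
force: [0.2, 0.9, 0.3]
gripper_width: 0.0003
gripper_force: 0.0
```

```bash
python3 - <<'E'
from h import *
from workcell import read_camera,telemetry
s=read_camera("scene")[:,:,::-1].copy();t=read_camera("top")[:,:,::-1].copy();cv2.imwrite("pics/s9.png",s);cv2.imwrite("pics/t9.png",t)
R=np.deg2rad(9.5);ex=np.array([np.cos(R),np.sin(R)]);ey=np.array([-ex[1],ex[0]]);c=np.array([.569,-.037])
g=[np.r_[c+ex*a+ey*b,.071] for a in(.011,-.011) for b in(-.018,0,.018)]
for n,im,o,b in(("scene",s,"pics/s5.png",(280,185,325,215)),("top",t,"pics/t5.png",(300,180,360,225))):
    o=cv2.imread(o);print(n,proj(n,g).round(1).tolist())
    for I in(o,im):
        m=red(I).astype(np.uint8);k=np.zeros_like(m);x0,y0,x1,y1=b;k[y0:y1,x0:x1]=m[y0:y1,x0:x1]
        q,l,st,ce=cv2.connectedComponentsWithStats(k);print([(ce[i].round(1).tolist(),int(st[i,4])) for i in range(1,q) if st[i,4]>2])
    x0,y0,x1,y1=b;print("mean diff",cv2.absdiff(o,im)[y0:y1,x0:x1].mean())
# bystanders moved?
t0=cv2.imread("pics/top0.png")
for nm,(x0,y0,x1,y1) in dict(rack=(180,125,250,175),cup=(312,115,348,150),roll=(420,125,465,167)).items(): print(nm,cv2.absdiff(t0,t)[y0:y1,x0:x1].mean())
print(telemetry.get_obs()["ee_pos"],telemetry.get_obs()["force"])
E
```

```text
scene [[296.2, 202.7], [303.9, 203.3], [311.6, 203.9], [297.6, 196.5], [305.1, 197.0], [312.7, 197.6]]
[([293.0, 196.0], 3), ([297.9, 195.6], 25), ([309.3, 196.0], 29), ([296.7, 201.1], 16), ([311.2, 202.2], 13)]
[([297.0, 195.9], 31), ([305.0, 195.0], 5), ([311.6, 197.1], 17), ([296.3, 201.3], 13), ([311.0, 202.5], 10)]
mean diff 2.4807407407407407
top [[336.3, 197.2], [329.1, 198.3], [321.8, 199.5], [337.8, 206.0], [330.6, 207.2], [323.3, 208.4]]
[([330.4, 202.4], 283)]
[([330.5, 201.7], 291)]
mean diff 5.09604938271605
rack 35.326
cup 21.394708994708996
roll 24.029982363315696
[0.56950332 0.16200712 0.21070499] [-0.31182197 -0.39338447 -0.43785037]
```

```bash
python3 - <<'E'
from h import *
t0=cv2.imread("pics/top0.png",0);t=cv2.imread("pics/t9.png",0);t5=cv2.imread("pics/t5.png",0)
for nm,(x0,y0,x1,y1) in dict(rack=(180,125,250,175),cup=(312,115,348,150),roll=(420,125,465,167),feeder=(285,165,375,240)).items():
    for I in(t5,t):
        r=cv2.matchTemplate(I[y0-6:y1+6,x0-6:x1+6],t0[y0:y1,x0:x1],cv2.TM_CCOEFF_NORMED);print(nm,round(float(r.max()),3),np.subtract(cv2.minMaxLoc(r)[3],6))
print(t0[100:120,500:600].mean(),t[100:120,500:600].mean())
E
```

```text
rack 0.999 [0 0]
rack 0.348 [0 0]
cup 0.999 [0 0]
cup 0.999 [0 0]
roll 0.997 [0 0]
roll 0.997 [0 0]
feeder 0.905 [0 0]
feeder 0.787 [0 0]
108.9815 134.166
```

```bash
python3 -c "
from workcell import ctrl
print(ctrl.hand_in())"
```

```text
the job is handed in; nothing more can be done
None
```

I loaded both cassettes one after the other; each stayed down by itself when let go, with its top at about 71 mm. The press never read more than about 13 N, and I handed the job in at about 39 s. The cup and label roll had not moved. The arm hid the tube rack in the last picture, but it had not moved when last seen at about 22 s.

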